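Let a ball out of the lever dispenser and ease its lid shut

TASK

On the garage bench stands a ball dispenser: with your fingertips press its hand lever down to the stop so that the linked lid lifts, and keep it down until the ball has rolled out and lies still in the cup at the front. Then let the lever come up slowly under your finger so that the lid eases shut without slamming, and take your hand away. Work by the lever alone: do not touch or lift the ball or the lid, and leave the jar, the mug and the screwdriver where they are.

Things in the scene. Friction and masses are not known exactly. Their poses are not given: they have to be found in the camera images.
- dispenser: The ball dispenser, a grey sheet-metal box fixed to the bench, 200 mm long, 82 wide, 155 high, open on top behind the lid. Origin: centre of the box at bench level. Its x axis points to the back (the pad end of the lever), -x to the front, where a lower cup (105 mm long, walls 50 mm high) adjoins; z is up; the lever is on its +y side.
- pad_top (a point): Centre of the upper face of the black rubber press pad at the back end of the lever, 50 x 60 mm, 8 mm thick; centre 105 mm behind the back of the box, about 124 mm above the bench when up. It moves with the lever, whose horizontal pivot lies 165 mm ahead and 39 mm below it when up: pressed, the pad goes nearly straight down by about 65 mm. It tilts 0.2 rad either way at the ends.
- lever (a joint): Angle of the hand lever: 0 up (lid shut), 0.4 rad pressed to its stop (lid open). A spring brings it back up by itself, fast, if let go; pressing takes roughly 3 N at first and 6 N at the stop.
- lid: The lid, an aluminium plate 108 x 86 x 4 mm. Origin on its hinge line, its axes those of the dispenser when shut, 142 mm above the bench; shut, it slopes 45 degrees down towards the front and holds back the ball. A rod links it to the lever: it turns up about 1.0 rad as the lever is pressed (about 2.5 times the lever's angle) and falls shut with it.
- ball_center (a point): Centre of the loose yellow ball, 66 mm across, 58 g. It rests on the sloping chute in the box against the shut lid and rolls out to the front when the lid is up.
- cup_rest (a point): Fixed point in the cup at the front of the dispenser where the centre of the ball comes to lie (52 mm above the bench). The cup's inside is 80 mm wide and its floor slopes down to the front.
- jar: Bystander: a jar with a steel cap, 64 mm across, 90 mm high, origin at the centre of its underside.
- mug: Bystander: a blue mug, 80 mm across, 90 mm high, origin at the centre of its underside.
- driver: Bystander: a screwdriver lying on the bench, origin at the underside of its middle.
Mind the look-alikes: they are no part of the job. Of the things that look like the part that bears ball_center, the largest one is meant.

How it is judged:
By the outcome, as a careful person would: the job done as asked, in the order asked, and still so for the second after the job is handed in, with the robot touching nothing.
It also fails if it takes over 38 s, if anything falls off the work surface, if the arm or the gripper's body presses on something with over 40 N, if the wrist force passes 120 N, or if a joint passes its speed limit or range.

ROBOT

A 6-joint arm with a two-finger parallel gripper is mounted at the origin on the work surface. World frame = base frame: x ahead of the robot, y to its left, z up, the work surface at z = 0. Lengths are in m, angles in rad, forces in N, time in s.
With the tool pointing down it reaches from about 0.25 to 0.775 m from the base axis. Payload 4 kg.
Tool frame: the origin (TCP) lies midway between the tips of the shut fingers; the grasp point (between the pads) lies grip_point_offset behind it (grip_point_offset is the distance from the TCP to the grasp point, in m); z points along the fingers, y is the line along which they close (so a half turn about z gives the same grasp; the last joint's range is limited). The gripper opens to 94 mm and grips with 3 to 60 N. Pads are 16 mm wide; open, the fingers measure 119 mm over their backs; the gripper's body (75 mm by 177 mm) begins 78 mm behind the grasp point.
Start: joints at [1.061, 0.087, 1.371, -0, 1.684, -0.103], TCP at [0.218, 0.505, 0.173] pointing down, gripper open.
Joint ranges: [-3.1, 3.1], [-0.76, 2.03], [0.27, 2.55], [-1.08, 4.22], [0.17, 2.65], [-2.57, 2.57]. Speed limits (rad/s): [2.79, 2.79, 3.14, 3.14, 3.14, 3.14].

INTERFACE

Orientations are given as [roll, pitch, yaw] about the fixed x, y, z axes, in that order (R = Rz(yaw) Ry(pitch) Rx(roll)).
In Python, from bench import * gives the robot as it stands. The module is installed in compiled form; this text tells all that it offers.
- The arm moves only by the tool apply_moves, never from a script. Its argument "commands" is a list of rows, each a list of 7 numbers: the turn, a rotation vector about the world's x, y, z in rad, then the shift along the world's x, y, z in m, then the opening in per cent of the stroke, from 0 (shut) to 100 (fully open). In form: [[ax, ay, az, x, y, z, jaw], ...]. A call has exactly 5 rows; each row is the pose to reach, as a shift and turn from the pose commanded when the call began; what a row does not reach only later rows make up. A row lasts 1/10 s, in which the tool goes at most 50 mm and 8.59 degrees, less where a joint would pass 70% of its speed; a pose out of reach is approached as far as the arm can. A call with a gripper value outside its range is refused whole. The fingers move at their own pace and stop on an object; the grip force is fixed at half the most. Time passes only in rows, so rows that repeat a pose let the fingers close, or fill a call up. It gives the time, the measured TCP pose, the force, the opening and the grip force at its end, in the units of the state.
- get_obs(): the state, without advancing time (a new reading comes with each control period).
- snapshot(name): name is "scene" or "top" or "wrist"; returns a dict with "pixels" (420x560x3 uint8, red, green, blue), "vertical_fov" (degrees; the focal length in pixels is half the picture's height over the tangent of half this angle, whatever the lens; pixels are square), "cx", "cy" (the principal point, pixels), "k1" (the pictures are not rectified: a ray, as slopes to the right and down, at radius r is drawn at 1 + k1 r^2 times it, then the intrinsics apply), "rvec" (rotation vector, rad) and "tvec" (3), from world to camera coordinates, as OpenCV has them. Camera axes: x right, y down, z forward; pixel columns grow to the right and rows downward; lengths in m; the calibration is good to about 2 mm. A picture is of the moment at which its call begins. There is no depth.
- close_job(): hands the job in; it is judged then, once.
Trained networks look in the newest picture that a camera, given by its name, has taken for a name from the list of things; names that differ only in an ending like _2 or _b are one class to them, and where a whole thing is asked for, a point or a joint stands for the part that bears it (a point fixed in the world has none). Each returns a list of dicts, best first, with "score" (0 to 1); they miss things now and then, are a little off and sometimes report something else, mostly with a low value. They report only what shows in the picture. A call takes as long as a camera call. They do not tell look-alikes from the thing itself.
- masks_of(camera, query): "mask" (420x560 bool, what is visible of it) and "extent" ([left, top, right, bottom] in pixels, round what is visible of it).
- place_of(camera, query): "pixel" ([column, row] in pixels: a listed point, or the origin of a listed thing).
The state is a dict: "time": time; "joint_positions": joint angles; "qvel": joint speeds; "joint_torque": joint torques, N m; "tool_pos": TCP position; "ee_rot": TCP orientation; "wrist_force": force on the tool from outside, world axes, zero at the start; "wrist_torque": the same for the moment, N m; "width": finger opening in m; "finger_force": force on a finger pad.
Only numpy, scipy, OpenCV 4.12 (cv2) and the standard library are available. Lean on these libraries where they do the work, as an engineer would, in place of code of your own. Each camera call takes 0.05 s, during which the arm holds its last target. There are 200 camera calls.

## Working session

There is one attempt and no reset: what is moved stays moved. The work goes in short steps, Python scripts to look and compute and a tool call to move; the robot and the scene stay as the last step left them, time stands still between calls to the robot, and variables do not carry over. Pictures are saved under pics/ and viewed, at most 10 in all, crops included, and the job is handed in when it is done.

Besides the shell and the picture viewer there is one more tool, called after "Emit:" by a JSON object that holds its "name" and its "arguments", one argument or row to a line. apply_moves: Moves the arm, as the interface text tells. Its arguments: {"type":"object","properties":{"commands":{"type":"array"}},"required":["commands"]}

```bash
mkdir -p pics
cat > h.py <<'E'
from bench import *
import numpy as np, cv2
def K(s):
    f=210/np.tan(np.radians(s["vertical_fov"]/2)); return np.array([[f,0,s["cx"]],[0,f,s["cy"]],[0,0,1.]])
def dist(s): return s["k1"]
def und(s,p):
    k=K(s); d=np.array([(p[0]-k[0,2])/k[0,0],(p[1]-k[1,2])/k[1,1]]); u=d.copy()
    for _ in range(30): u=d/(1+s["k1"]*(u@u))
    return u
def ray(s,p):
    R=cv2.Rodrigues(np.array(s["rvec"],float))[0]; t=np.array(s["tvec"],float)
    u=und(s,p); return -R.T@t, R.T@np.r_[u,1]
def atz(s,p,z):
    o,d=ray(s,p); return o+d*(z-o[2])/d[2]
def proj(s,X):
    return cv2.projectPoints(np.array(X,float).reshape(-1,1,3),np.array(s["rvec"],float),np.array(s["tvec"],float),K(s),np.array([s["k1"],0,0,0,0.]))[0].reshape(-1,2)
def tri(L):
    A=0;b=0
    for s,p in L:
        o,d=ray(s,p); d=d/np.linalg.norm(d); P=np.eye(3)-np.outer(d,d); A=A+P;b=b+P@o
    return np.linalg.solve(A,b)
E
python3 - <<'E'
from h import *
np.set_printoptions(precision=3,suppress=True)
S={}
for c in("scene","top"):
    S[c]=s=snapshot(c); cv2.imwrite(f"pics/{c}0.png",s["pixels"][:,:,::-1])
    for q in("dispenser","pad_top","lid","ball_center","cup_rest","jar","mug","driver"):
        for r in place_of(c,q)[:3]: print(c,q,round(r["score"],2),np.round(r["pixel"],1),atz(s,r["pixel"],{"pad_top":.124,"lid":.142,"cup_rest":.052,"ball_center":.13}.get(q,0)))
o=get_obs();print(o["tool_pos"],o["ee_rot"],o["wrist_force"],o["time"])
E
```

```text
scene dispenser 0.82 [304.9 234.3] [0.54  0.067 0.   ]
scene pad_top 0.96 [203.4 227.9] [ 0.644 -0.125  0.124]
scene lid 0.16 [205.  227.4] [ 0.665 -0.121  0.142]
scene ball_center 0.79 [273.9 290.5] [ 0.799 -0.034  0.13 ]
scene ball_center 0.68 [359.5 175.6] [0.541 0.164 0.13 ]
scene cup_rest 0.73 [385.3 196.9] [0.509 0.236 0.052]
scene jar 0.57 [220.9 348.8] [ 0.787 -0.114  0.   ]
scene mug 0.71 [369.2 290.7] [0.705 0.147 0.   ]
top dispenser 0.79 [248.9 224.9] [0.543 0.067 0.   ]
top pad_top 0.84 [324.3 181.9] [ 0.64  -0.11   0.124]
top lid 0.77 [225.2 225. ] [0.54  0.111 0.142]
top lid 0.24 [173.6 235.9] [0.514 0.226 0.142]
top ball_center 0.77 [227.4 228.1] [0.533 0.107 0.13 ]
top ball_center 0.76 [281.5 159.4] [ 0.689 -0.013  0.13 ]
top ball_center 0.6 [178.8 283.1] [0.409 0.214 0.13 ]
top cup_rest 0.85 [173.2 237.3] [0.51  0.246 0.052]
top cup_rest 0.68 [326. 182.] [ 0.647 -0.121  0.052]
top mug 0.68 [216.7 162.5] [0.7   0.151 0.   ]
top driver 0.66 [257.6 281.7] [0.402 0.044 0.   ]
[0.218 0.505 0.173] [3.141 0.    2.735] [-0.26  -0.03  -0.263] 0.9
```

View pics/scene0.png

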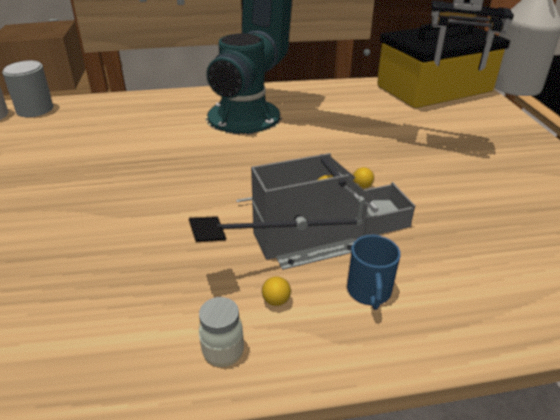

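View pics/top0.png

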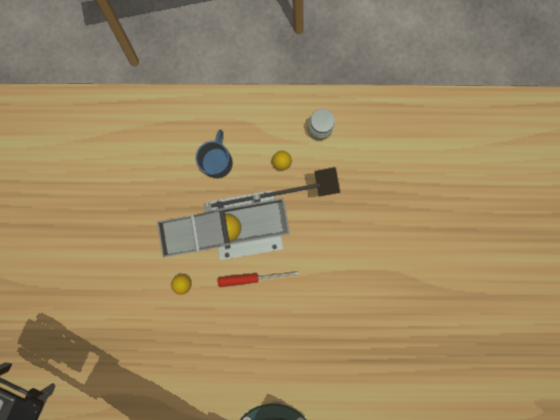

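The views show the dispenser at top (225,228) with its cup at (190,235), and the pad at top (327,181) / scene (207,229). There are three yellow balls in the top view: (229,228) inside the box, (282,160) and (180,284) loose on the bench. The one meant is the one in the box: it's the largest and rests against the lid. The next crop should confirm this and refine the pad position.

Run:
```python
from h import *
np.set_printoptions(precision=3,suppress=True)
L=[];D={}
for c in("scene","top"):
    s=snapshot(c); D[c]=s
    m=masks_of(c,"pad_top")
    for r in m[:2]:print(c,round(r["score"],2),r["extent"],r["mask"].sum())
    g=s["pixels"].sum(2)<110; ys,xs=np.nonzero(m[0]["mask"]); p=(xs.mean(),ys.mean()); print(p, atz(s,p,.124)); L.append((s,p))
    b=masks_of(c,"ball_center"); print([(round(r["score"],2),r["extent"]) for r in b])
print("tri",tri(L), "cup",tri([(D["scene"],(385.3,196.9)),(D["top"],(173.2,237.3))]))
im=D["top"]["pixels"][140:300,140:360,::-1]
cv2.imwrite("pics/crop.png",cv2.resize(im,None,fx=3.6,fy=3.6,interpolation=cv2.INTER_CUBIC))
```

```text
scene 0.88 [184.8, 199.0, 367.0, 242.2] 1867
(np.float64(258.0144617032673), np.float64(225.32512051419388)) [ 0.65  -0.038  0.124]
[(0.57, [352.4, 167.7, 377.5, 189.5]), (0.55, [259.8, 276.2, 288.9, 304.3]), (0.37, [320.0, 176.3, 332.9, 180.0])]
top 0.88 [206.4, 167.4, 341.5, 206.3] 1035
(np.float64(298.41062801932367), np.float64(187.46763285024156)) [ 0.627 -0.052  0.124]
[(0.76, [172.1, 274.2, 189.4, 294.8]), (0.66, [225.3, 212.5, 242.7, 238.5]), (0.5, [273.7, 151.3, 291.4, 171.1])]
tri [ 0.629 -0.044  0.108] cup [0.509 0.242 0.052]
```

View pics/crop.png

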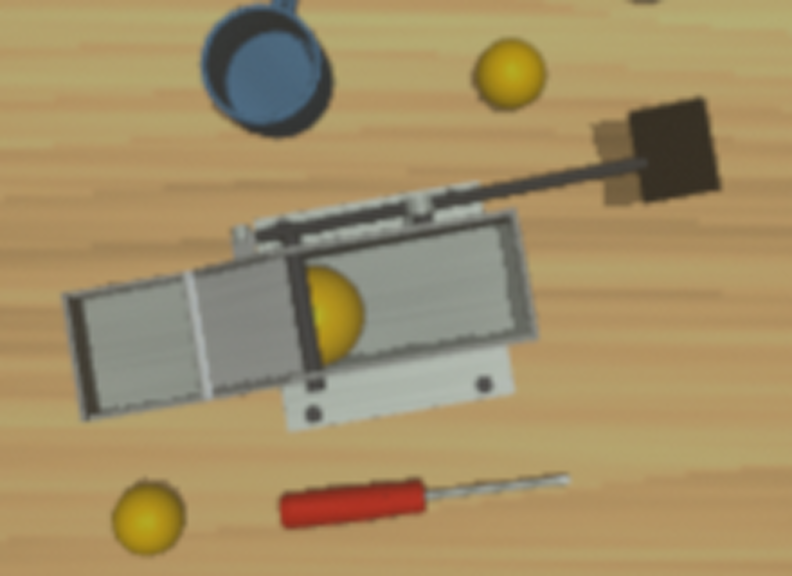

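Emit:
{"name": "apply_moves", "arguments": {
  "commands": [
    [0,0,-0.14,0.0,0,0.05,0],
    [0,0,-0.28,0.0,0.0,0.1,0],
    [0,0,-0.42,0.02,-0.04,0.12,0],
    [0,0,-0.56,0.04,-0.08,0.12,0],
    [0,0,-0.7,0.065,-0.12,0.12,0]
  ]
}}

```text
time: 1.7
tool_pos: [0.283, 0.3845, 0.2944]
ee_rot: [3.138, -0.001, 2.031]
wrist_force: [0.6, -0.5, -0.7]
width: 0.0571
finger_force: 0.0
```

The crop confirms it: the large ball sits in the chute behind the lid at crop (335,315), and the two bench balls are clearly smaller. The pad centre is at crop (675,150), i.e. top pixel (327.5,181.7), which gives world about (0.641, -0.119, 0.124).

Emit:
{"name": "apply_moves", "arguments": {
  "commands": [
    [0,0,-0.1,0.025,-0.035,0,0],
    [0,0,-0.2,0.05,-0.07,0,0],
    [0,0,-0.3,0.075,-0.105,0,0],
    [0,0,-0.3,0.1,-0.14,0,0],
    [0,0,-0.3,0.125,-0.175,0,0]
  ]
}}

```text
time: 2.2
tool_pos: [0.4083, 0.2086, 0.2931]
ee_rot: [3.141, -0.0, 1.735]
wrist_force: [-0.4, 1.2, 0.5]
width: 0.0173
finger_force: 0.0
```

Emit:
{"name": "apply_moves", "arguments": {
  "commands": [
    [0,0,0,0.025,-0.035,0,0],
    [0,0,0,0.05,-0.07,0,0],
    [0,0,0,0.075,-0.105,0,0],
    [0,0,0,0.1,-0.14,0,0],
    [0,0,0,0.125,-0.175,0,0]
  ]
}}

```text
time: 2.7
tool_pos: [0.5334, 0.0335, 0.293]
ee_rot: [3.141, -0.0, 1.735]
wrist_force: [1.1, 0.1, -0.4]
width: 0.0007
finger_force: 0.0
```

Emit:
{"name": "apply_moves", "arguments": {
  "commands": [
    [0,0,0,0.025,-0.035,0,0],
    [0,0,0,0.05,-0.07,0,0],
    [0,0,0,0.075,-0.105,0,0],
    [0,0,0,0.09,-0.13,-0.02,0],
    [0,0,0,0.107,-0.153,-0.06,0]
  ]
}}

```text
time: 3.2
tool_pos: [0.6422, -0.1202, 0.2363]
ee_rot: [3.134, 0.004, 1.734]
wrist_force: [0.6, 0.8, 0.6]
width: -0.0
finger_force: 0.0
```

Run:
```python
from h import *
np.set_printoptions(precision=3,suppress=True)
o=get_obs();print(o["tool_pos"],o["ee_rot"],o["wrist_force"],o["time"],o["width"])
out=[]
for c in("scene","wrist"):
    s=snapshot(c); im=s["pixels"][:,:,::-1].copy()
    for X,col in((o["tool_pos"],(0,0,255)),((.641,-.119,.124),(0,255,0))):
        p=proj(s,[X])[0]; print(c,p); cv2.circle(im,tuple(int(v) for v in p),2,col,-1)
    if c=="scene": im=im[120:330,130:410]
    out.append(cv2.resize(im,(400,300)))
    r=place_of(c,"pad_top")
    for q in r[:2]: print(q["score"],q["pixel"],atz(s,q["pixel"],.124))
cv2.imwrite("pics/a.png",np.hstack(out))
```

```text
[ 0.642 -0.12   0.236] [3.134 0.004 1.734] [0.647 0.762 0.554] 3.2 -4.710654139969731e-05
scene [199.511 167.196]
scene [206.816 226.484]
0.6 [204.6, 227.4] [ 0.643 -0.123  0.124]
wrist [287.361 244.924]
wrist [285.878 202.318]
0.88 [286.4, 202.1] [ 0.641 -0.119  0.124]
```

View pics/a.png

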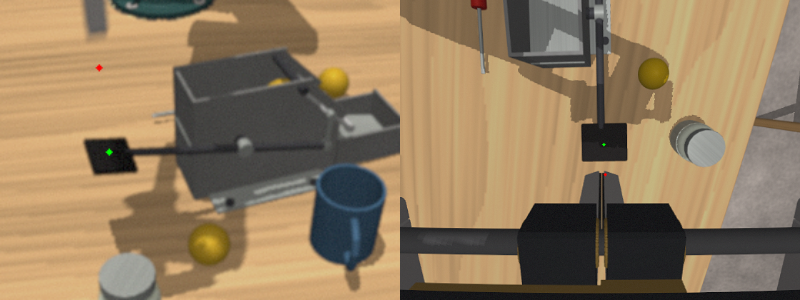

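The picture shows the pad at scene (206,227) and wrist (286,202), and my estimate falls on its centre in both. The jar is clear of the gripper. I'll descend next.

Emit:
{"name": "apply_moves", "arguments": {
  "commands": [
    [0,0,0,0,0.001,-0.03,0],
    [0,0,0,0,0.001,-0.06,0],
    [0,0,0,0,0.001,-0.08,0],
    [0,0,0,0,0.001,-0.09,0],
    [0,0,0,0,0.001,-0.093,0]
  ]
}}

```text
time: 3.9
tool_pos: [0.6397, -0.1159, 0.1409]
ee_rot: [3.14, 0.0, 1.736]
wrist_force: [0.1, 0.0, 0.0]
width: 0.0005
finger_force: 0.0
```

Emit:
{"name": "apply_moves", "arguments": {
  "commands": [
    [0,0,0,0,0,-0.004,0],
    [0,0,0,0,0,-0.008,0],
    [0,0,0,0,0,-0.012,0],
    [0,0,0,0,0,-0.016,0],
    [0,0,0,0,0,-0.02,0]
  ]
}}

```text
time: 4.4
tool_pos: [0.6398, -0.1169, 0.1197]
ee_rot: [3.141, 0.0, 1.735]
wrist_force: [0.2, 0.2, 0.2]
width: 0.0007
finger_force: 0.0
```

Run:
```python
from h import *
o=get_obs();print(o["tool_pos"],o["wrist_force"],o["time"])
s=snapshot("scene");im=s["pixels"][120:330,130:410,::-1]
w=snapshot("wrist")["pixels"][:,:,::-1]
cv2.imwrite("pics/b.png",np.hstack([cv2.resize(im,(400,300)),cv2.resize(w,(400,300))]))
```

```text
[ 0.6397571  -0.11693174  0.11970631] [0.24621802 0.23402298 0.1965846 ] 4.4
```

View pics/b.png

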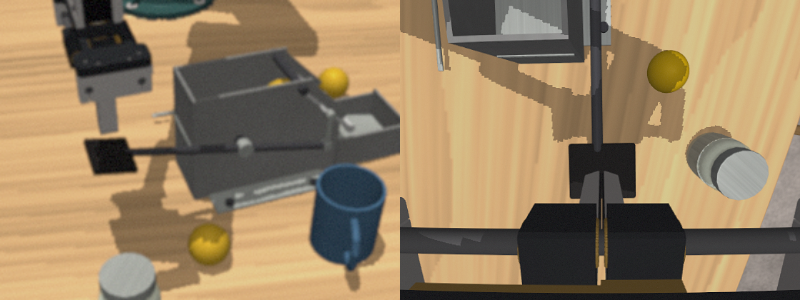

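The wrist view has the fingertip over the pad centre, but the scene view shows it at crop (107,132), above the pad at (110,155), and there is no contact force. I'll measure the remaining gap at rest.

Run:
```python
from h import *
np.set_printoptions(precision=3,suppress=True)
o=get_obs();t=o["tool_pos"];print(t,o["wrist_force"],o["time"])
S={c:snapshot(c) for c in("scene","top","wrist")}
for c in S: print(c,proj(S[c],[t,t+[0,0,.02],t+[0,0,.03],[.641,-.119,.124]]).tolist(), [(round(r["score"],2),r["pixel"]) for r in place_of(c,"pad_top")[:2]])
a=cv2.resize(S["scene"]["pixels"][160:260,150:283,::-1],(399,300),interpolation=cv2.INTER_CUBIC)
b=cv2.resize(S["top"]["pixels"][130:230,260:393,::-1],(399,300),interpolation=cv2.INTER_CUBIC)
cv2.imwrite("pics/c.png",np.hstack([a,b]))
```

```text
[ 0.639 -0.117  0.119] [-0.249  0.192 -0.507] 4.5
scene [[208.40651586505857, 228.1569611583858], [207.3581132762964, 218.40222890501983], [206.82274986352155, 213.40344287777003], [206.81553193760783, 226.4836800426086]] []
top [[326.9037856814965, 182.4237463427758], [327.76571566320047, 181.47398576736765], [328.20867565618903, 180.98588331577534], [328.0895312045316, 181.38266514088832]] [(0.75, [324.5, 182.4])]
wrist [[280.36233493989135, 237.1919784580045], [280.2103828584355, 248.06306397855437], [280.12316977813276, 254.30479267889723], [282.6005362048266, 243.4608684969137]] [(0.63, [284.3, 241.5]), (0.3, [430.3, 218.3])]
```

View pics/c.png

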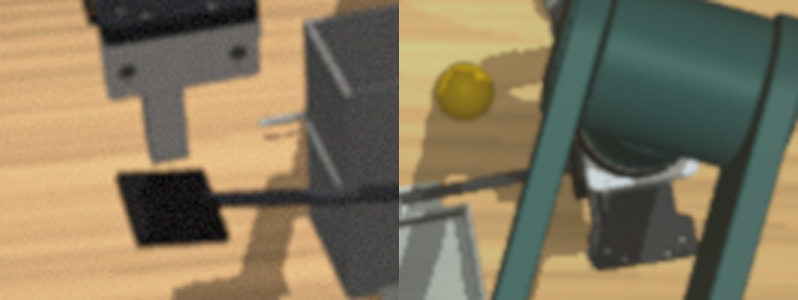

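At rest, the scene crop puts the tip at (207,213) and the pad at (207,228). Sideways the tip is centred on the pad, in both the scene and wrist views. The real tip is therefore about 28 mm above the pad, higher than the reported TCP suggests. I'll go on down in small steps and watch the force.

Emit:
{"name": "apply_moves", "arguments": {
  "commands": [
    [0,0,0,0,0,-0.004,0],
    [0,0,0,0,0,-0.008,0],
    [0,0,0,0,0,-0.012,0],
    [0,0,0,0,0,-0.016,0],
    [0,0,0,0,0,-0.02,0]
  ]
}}

```text
time: 5.3
tool_pos: [0.6395, -0.1168, 0.0992]
ee_rot: [-3.141, -0.0, 1.735]
wrist_force: [0.9, -0.1, 0.5]
width: 0.0004
finger_force: 0.0
```

Emit:
{"name": "apply_moves", "arguments": {
  "commands": [
    [0,0,0,0,0,-0.003,0],
    [0,0,0,0,0,-0.006,0],
    [0,0,0,0,0,-0.009,0],
    [0,0,0,0,0,-0.012,0],
    [0,0,0,0,0,-0.015,0]
  ]
}}

```text
time: 5.8
tool_pos: [0.6401, -0.1175, 0.0855]
ee_rot: [3.14, 0.002, 1.735]
wrist_force: [-0.1, -1.6, 2.8]
width: 0.0001
finger_force: 1.2
```

Contact, at about 3 N. Now I'll press.

Emit:
{"name": "apply_moves", "arguments": {
  "commands": [
    [0,0,0,0,0,-0.004,0],
    [0,0,0,0,0,-0.008,0],
    [0,0,0,0,0,-0.012,0],
    [0,0,0,0,0,-0.016,0],
    [0,0,0,0,0,-0.02,0]
  ]
}}

```text
time: 6.3
tool_pos: [0.6399, -0.1171, 0.0647]
ee_rot: [3.141, 0.001, 1.735]
wrist_force: [1.7, -2.3, 2.9]
width: 0.0003
finger_force: 1.6
```

Emit:
{"name": "apply_moves", "arguments": {
  "commands": [
    [0,0,0,0,0,-0.004,0],
    [0,0,0,0,0,-0.008,0],
    [0,0,0,0,0,-0.012,0],
    [0,0,0,0,0,-0.016,0],
    [0,0,0,0,0,-0.02,0]
  ]
}}

```text
time: 6.8
tool_pos: [0.6398, -0.1169, 0.0447]
ee_rot: [3.141, 0.0, 1.735]
wrist_force: [2.1, -2.9, 4.1]
width: 0.0008
finger_force: 2.1
```

Run:
```python
from h import *
o=get_obs();print(o["tool_pos"],o["wrist_force"],o["time"])
s=snapshot("scene");im=s["pixels"][120:330,130:410,::-1]
w=snapshot("wrist")["pixels"][:,:,::-1]
cv2.imwrite("pics/d.png",np.hstack([cv2.resize(im,(400,300)),cv2.resize(w,(400,300))]))
```

```text
[ 0.63983423 -0.116919    0.04470627] [ 2.08662345 -2.85806381  4.07868675] 6.8
```

View pics/d.png

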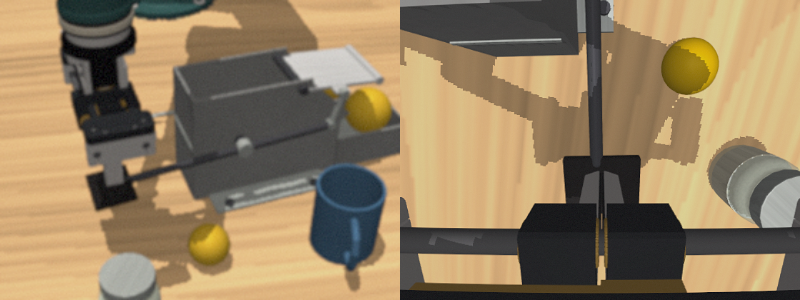

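The lid is up at crop (330,65) and the ball is already rolling into the cup at (368,108). I'll press on to the stop.

Emit:
{"name": "apply_moves", "arguments": {
  "commands": [
    [0,0,0,0,0,-0.003,0],
    [0,0,0,0,0,-0.006,0],
    [0,0,0,0,0,-0.009,0],
    [0,0,0,0,0,-0.011,0],
    [0,0,0,0,0,-0.013,0]
  ]
}}

```text
time: 7.4
tool_pos: [0.6394, -0.1157, 0.0315]
ee_rot: [-3.141, -0.002, 1.735]
wrist_force: [-0.8, 2.3, 4.2]
width: 0.0003
finger_force: 2.3
```

Emit:
{"name": "apply_moves", "arguments": {
  "commands": [
    [0,0,0,0,0,-0.0015,0],
    [0,0,0,0,0,-0.003,0],
    [0,0,0,0,0,-0.0035,0],
    [0,0,0,0,0,-0.004,0],
    [0,0,0,0,0,-0.004,0]
  ]
}}

```text
time: 7.9
tool_pos: [0.6394, -0.1163, 0.0277]
ee_rot: [-3.141, -0.001, 1.735]
wrist_force: [-0.1, 2.2, 5.7]
width: 0.0007
finger_force: 2.2
```

Emit:
{"name": "apply_moves", "arguments": {
  "commands": [
    [0,0,0,0,0,-0.001,0],
    [0,0,0,0,0,-0.002,0],
    [0,0,0,0,0,-0.003,0],
    [0,0,0,0,0,-0.004,0],
    [0,0,0,0,0,-0.004,0]
  ]
}}

```text
time: 8.4
tool_pos: [0.6396, -0.1164, 0.0258]
ee_rot: [3.141, -0.001, 1.735]
wrist_force: [-3.1, 3.2, 11.3]
width: 0.0004
finger_force: 4.9
```

At the stop: the force has jumped to 11 N. I'll hold while the ball settles.

Emit:
{"name": "apply_moves", "arguments": {
  "commands": [
    [0,0,0,0,0,0,0],
    [0,0,0,0,0,0,0],
    [0,0,0,0,0,0,0],
    [0,0,0,0,0,0,0],
    [0,0,0,0,0,0,0]
  ]
}}

```text
time: 8.9
tool_pos: [0.6396, -0.1163, 0.0258]
ee_rot: [3.141, -0.001, 1.735]
wrist_force: [-2.7, 3.4, 10.6]
width: 0.0005
finger_force: 5.0
```

Emit:
{"name": "apply_moves", "arguments": {
  "commands": [
    [0,0,0,0,0,0,0],
    [0,0,0,0,0,0,0],
    [0,0,0,0,0,0,0],
    [0,0,0,0,0,0,0],
    [0,0,0,0,0,0,0]
  ]
}}

```text
time: 9.4
tool_pos: [0.6396, -0.1164, 0.0258]
ee_rot: [3.141, -0.0, 1.735]
wrist_force: [-3.0, 3.8, 11.5]
width: 0.0004
finger_force: 5.0
```

Run:
```python
from h import *
def f():
    s=snapshot("scene"); snapshot
    return s,[(round(r["score"],2),[round(x,1) for x in r["extent"]]) for r in masks_of("scene","ball_center")]
s,a=f();print(a)
print(proj(s,[.509,.243,.052]))
for i in range(8): q=snapshot("scene")
s2,a=f();print(a,get_obs()["wrist_force"],get_obs()["time"])
d=np.abs(s2["pixels"].astype(int)-s["pixels"]).mean(2)[170:230,350:420];print(d.mean(),d.max())
cv2.imwrite("pics/e.png",cv2.resize(s2["pixels"][130:280,180:430,::-1],(750,450)))
```

```text
[(0.87, [259.1, 275.4, 291.3, 305.5]), (0.84, [371.4, 182.1, 404.6, 211.4]), (0.47, [351.5, 177.0, 369.3, 189.6])]
[[388.34135385 196.51982419]]
[(0.72, [375.2, 177.6, 406.2, 210.7]), (0.6, [263.5, 277.8, 291.1, 305.3]), (0.47, [354.2, 175.4, 368.2, 190.3]), (0.37, [189.1, 173.6, 374.0, 276.9])] [-2.73634232  3.12202299 10.84638603] 10.0
2.6319841269841273 13.333333333333334
```

View pics/e.png

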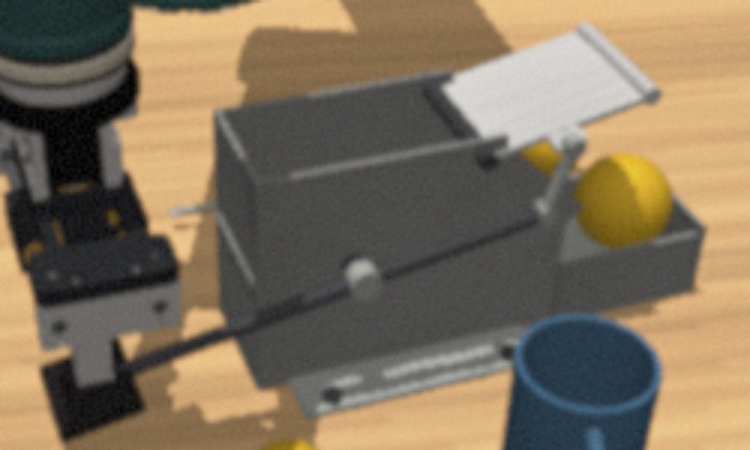

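The ball lies still in the cup at scene (388,197), which is exactly where cup_rest projects. The lever is at its stop with the lid wide open. Now I'll let it up slowly.

Emit:
{"name": "apply_moves", "arguments": {
  "commands": [
    [0,0,0,0,0,0.003,0],
    [0,0,0,0,0,0.006,0],
    [0,0,0,0,0,0.009,0],
    [0,0,0,0,0,0.012,0],
    [0,0,0,0,0,0.015,0]
  ]
}}

```text
time: 10.5
tool_pos: [0.6397, -0.1178, 0.039]
ee_rot: [3.142, 0.002, 1.734]
wrist_force: [-0.5, -0.6, 3.6]
width: 0.0005
finger_force: 2.0
```

Emit:
{"name": "apply_moves", "arguments": {
  "commands": [
    [0,0,0,0,0,0.003,0],
    [0,0,0,0,0,0.006,0],
    [0,0,0,0,0,0.009,0],
    [0,0,0,0,0,0.012,0],
    [0,0,0,0,0,0.015,0]
  ]
}}

```text
time: 11.0
tool_pos: [0.6396, -0.1171, 0.054]
ee_rot: [3.142, 0.0, 1.735]
wrist_force: [0.2, -2.7, 3.6]
width: 0.0008
finger_force: 1.7
```

Emit:
{"name": "apply_moves", "arguments": {
  "commands": [
    [0,0,0,0,0,0.003,0],
    [0,0,0,0,0,0.006,0],
    [0,0,0,0,0,0.009,0],
    [0,0,0,0,0,0.012,0],
    [0,0,0,0,0,0.015,0]
  ]
}}

```text
time: 11.5
tool_pos: [0.6394, -0.1161, 0.0688]
ee_rot: [-3.141, -0.001, 1.735]
wrist_force: [-0.5, -0.5, 3.0]
width: 0.0003
finger_force: 1.3
```

Emit:
{"name": "apply_moves", "arguments": {
  "commands": [
    [0,0,0,0,0,0.002,0],
    [0,0,0,0,0,0.004,0],
    [0,0,0,0,0,0.006,0],
    [0,0,0,0,0,0.008,0],
    [0,0,0,0,0,0.01,0]
  ]
}}

```text
time: 12.0
tool_pos: [0.6393, -0.1162, 0.0786]
ee_rot: [-3.141, -0.001, 1.735]
wrist_force: [-0.6, 1.2, 2.9]
width: 0.0005
finger_force: 1.1
```

Emit:
{"name": "apply_moves", "arguments": {
  "commands": [
    [0,0,0,0,0,0.002,0],
    [0,0,0,0,0,0.004,0],
    [0,0,0,0,0,0.006,0],
    [0,0,0,0,0,0.008,0],
    [0,0,0,0,0,0.01,0]
  ]
}}

```text
time: 12.5
tool_pos: [0.6395, -0.1169, 0.0889]
ee_rot: [-3.142, -0.0, 1.735]
wrist_force: [-0.2, 1.9, 2.1]
width: 0.0005
finger_force: 1.0
```

Emit:
{"name": "apply_moves", "arguments": {
  "commands": [
    [0,0,0,0,0,0.0015,0],
    [0,0,0,0,0,0.003,0],
    [0,0,0,0,0,0.0045,0],
    [0,0,0,0,0,0.006,0],
    [0,0,0,0,0,0.0075,0]
  ]
}}

```text
time: 13.0
tool_pos: [0.6395, -0.1174, 0.096]
ee_rot: [-3.141, 0.001, 1.734]
wrist_force: [0.0, 0.9, 0.3]
width: 0.0002
finger_force: 0.0
```

The finger has come off the pad gently. I'll retreat straight up.

Emit:
{"name": "apply_moves", "arguments": {
  "commands": [
    [0,0,0,0,0,0.005,0],
    [0,0,0,0,0,0.02,0],
    [0,0,0,0,0,0.05,0],
    [0,0,0,0,0,0.09,0],
    [0,0,0,0,0,0.13,0]
  ]
}}

```text
time: 13.5
tool_pos: [0.6394, -0.1169, 0.2286]
ee_rot: [3.141, 0.0, 1.735]
wrist_force: [0.4, 0.2, 0.3]
width: 0.0004
finger_force: 0.0
```

Emit:
{"name": "apply_moves", "arguments": {
  "commands": [
    [0,0,0,0,0,0.03,0],
    [0,0,0,0,0,0.05,0],
    [0,0,0,0,0,0.06,0],
    [0,0,0,0,0,0.06,0],
    [0,0,0,0,0,0.06,0]
  ]
}}

```text
time: 14.0
tool_pos: [0.6394, -0.1169, 0.2854]
ee_rot: [-3.14, -0.0, 1.735]
wrist_force: [1.0, -1.6, 0.0]
width: 0.0005
finger_force: 0.0
```

Run:
```python
from h import *
s=snapshot("scene");o=get_obs();print(o["tool_pos"],o["wrist_force"],o["time"])
cv2.imwrite("pics/f.png",cv2.resize(s["pixels"][120:380,130:430,::-1],(690,598)))
```

```text
[ 0.63916924 -0.11675632  0.28450916] [-0.03138163 -0.51089577 -0.0726778 ] 14.05
```

View pics/f.png

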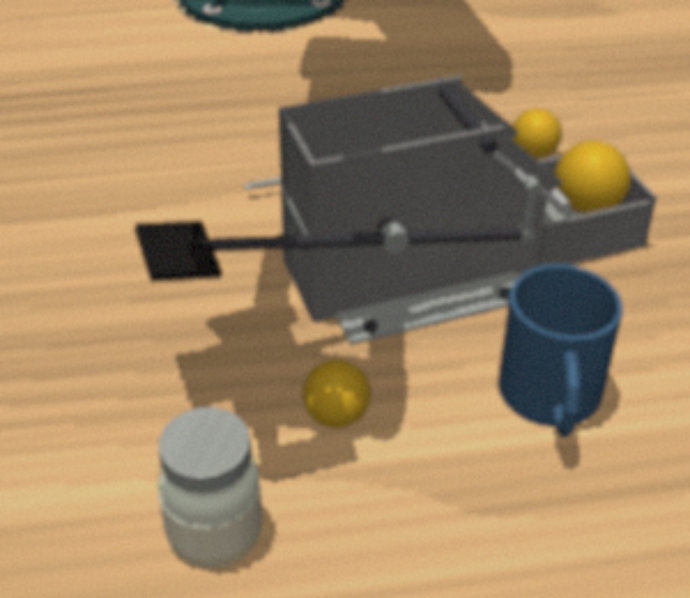

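The ball is in the cup at crop (592,177), the lever is up with the lid shut, and the jar and mug haven't moved. I'll hand it in.

```bash
python3 -c "
from bench import *
print(close_job())"
```

```text
the job is handed in; nothing more can be done
None
```

Job handed in at about 14 s: I held the lever at its stop until the ball lay still in the cup, let it up slowly so the lid eased shut, and left the hand clear; the last picture shows the jar and mug unmoved, but I did not check the screwdriver (nothing went near it).

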